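# Present the notched glass plate, label up, over the light pad

## Task

One of the three glass plates in the draining rack has a corner notch, which marks its frosted label end: lift that plate out and hold it with the middle of its frosted area over the middle of the light pad, about a hand's breadth above it and touching nothing but your gripper, tipped so that the label side faces upwards (at least halfway from standing to lying flat). Grip it on its clear glass, not on the frosted end, leave the two other plates standing in the rack and the beaker, jar and flange ring where they are, and finish while still holding the plate there, steady.

Things in the scene. Friction and masses are not known exactly. Their poses are not given: they have to be found in the camera images.
- plate: notched glass plate, 110 x 60 x 8 mm, about 130 g, upright on a long edge in any of the rack's three grooves. Origin: middle of its lower edge face. x along its length to the frosted end (-55 to 55 mm), y through its thickness to the label side (-4 to 4), z up (0 to 60). A 14 mm square notch is cut from the top corner of the frosted end (x 41 to 55, z 46 to 60)
- label (a point): middle of the frosted label area on the notched plate: plate x 41, y 4, z 25 mm; axes as the plate's. The frosting, paler than the clear glass, is on the label side only, from x 27 to 55 mm. Seen facing the label side with the notch at the top, the notch is at the top left
- blank_a: a plain glass plate of the same size and weight, no notch and no frosting, standing in another groove; same kind of origin (middle of its lower edge) and axes; stays where it is
- blank_b: another plain glass plate, like blank_a
- rack: fixed grey plastic rack, 130 (x) x 140 (y) mm, turned any way. Origin: centre of its underside. Grooves along its x at y -50, 0, 50 mm; plates stand on its 12 mm base, tops 72 mm above the bench. Each groove: pairs of posts 10 mm apart, 5 mm thick, at x -50 to -34 and 34 to 50 mm, tops 36 mm above the bench; low end bars (top 22 mm) at x -60 and 60
- pad: fixed square light pad, aluminium with a white top, 150 x 150 mm and 22 mm high. Origin: centre of its underside, z up
- pad_middle (a point): middle of the light pad's white top, 22 mm above the bench; z up
- beaker: clear beaker, 64 mm across, 75 mm high, loose on the bench; origin at the centre of its underside; bystander
- jar: closed jar, 56 mm across, 75 mm high, loose on the bench; origin at the centre of its underside; bystander
- flange: steel flange ring lying flat, 56 mm across, 12 mm high, loose on the bench; origin at the centre of its underside; bystander
Not all that is in view belongs to the job. What is shaped like the plate but brown is not meant.

How it is judged:
On the way:
1. the notched plate is lifted clear of the rack (height (world z) of plate above 0.045 m and contact force between the fingers and plate above 1 N and contact force between plate and rack below 0.3 N), for 0.1 s.
At the end, for the whole second after the job is handed in: Plate held still in the fingers on clear glass (plate x under 20 mm), frosted middle within 40 mm sideways of the pad's middle and 30 to 180 mm above it, label face within 55 degrees of up, off pad and rack; other plates moved under 20 mm, beaker, jar and ring under 40 mm (horizontal distance between label and pad_middle below 0.04 m and z of label in the frame of pad_middle between 0.03 and 0.18 m and angle between plate's own y axis and vertical below 0.96 rad and contact force between the fingers and plate above 1.5 N and x of the grasp point in the frame of plate below 0.02 m and contact force between plate and pad below 0.3 N and contact force between plate and rack below 0.3 N and linear speed of plate below 0.03 m/s and distance of each of blank_a, blank_b from where it was at the start of the episode below 0.02 m and distance of each of beaker, jar, flange from where it was at the start of the episode below 0.04 m); the arm keeps its last pose, push and grip.
It fails at once if another plate is disturbed (distance of any of blank_a, blank_b from where it was at the start of the episode above 0.02 m).
It fails at once if beaker, jar or ring is knocked away (distance of any of beaker, jar, flange from where it was at the start of the episode above 0.04 m).
It also fails if it takes over 35 s, if anything falls off the work surface, if the arm or the gripper's body presses on something with over 40 N, if the wrist force passes 120 N, or if a joint passes its speed limit or range.

## Robot

A 7-joint arm with a two-finger parallel gripper is mounted at the origin on the work surface. World frame = base frame: x ahead of the robot, y to its left, z up, the work surface at z = 0. Lengths are in m, angles in rad, forces in N, time in s.
With the tool pointing down it reaches from about 0.4 to 0.9 m from the base axis. Payload 5.6 kg.
Tool frame: the origin (TCP) lies on the centre line of the jaws, within the pads' length; the fingertips stand 14 mm ahead of it and the grasp point (between the pads) lies 5 mm behind it; x points along the fingers, y is the direction in which the jaws open and shut, and the axes are right-handed (so a half turn about x gives the same grasp; the last joint's range is limited). The gripper opens to 92 mm and grips with 3 to 60 N. Pads are 20 mm wide; open, the fingers measure 128 mm over their backs; the gripper's body (75 mm by 189 mm) begins 69 mm behind the grasp point.
Start: joints at [-1.192, 0.468, -0.012, 1.603, 0.006, 1.071, -0.056], TCP at [0.266, 0.593, 0.229] pointing down, gripper open.
Joint ranges: [-2.53, 2.53], [-0.31, 2.02], [-1.57, 1.55], [0.28, 2.44], [-1.29, 4.43], [0.15, 1.84], [-2.92, 2.92]. Speed limits (rad/s): [2.57, 2.57, 3.14, 3.14, 3.14, 3.14, 3.14].

## Interface

Orientations are given as a 3x3 rotation matrix whose columns are the frame's x, y, z axes.
In Python, from cell import arm, viewer gives the robot as it stands. The module is installed in compiled form; this text tells all that it offers.
- The arm moves only by the shell command python3 -m pendant 'ROWS'. ROWS is a JSON object of lists of equal length, an entry for each row: "linear": the shift along the world's x, y, z in mm, a list of three; "twist": the turn, a rotation vector about the world's x, y, z in rad, a list of three; "hand": the closure in counts, from 0 (fully open) to 255 (shut). In form: {"linear": [[dx, dy, dz], ...], "twist": [[ax, ay, az], ...], "hand": [hand, ...]}. A call has 1 to 5 rows; each row shifts and turns the pose as measured when the row begins; what a row does not reach is not made up. A row lasts 1/12 s, in which the tool goes at most 41.7 mm and 7.16 degrees, less where a joint would pass 70% of its speed; a pose out of reach is approached as far as the arm can. A call is refused whole if a number of a shift passes 41.7 or a number of a turn 0.125, either way. A call with a gripper value outside its range is refused whole. The fingers move at their own pace and stop on an object; the grip force is fixed at half the most. Time passes only in rows, so rows that do not move let the fingers close. It gives the time, the measured TCP pose, the force and the opening at its end, in the units of the state.
- arm.get_obs(): the state, without advancing time (a new reading comes with each control period).
- viewer.grab_frame(name): name is "scene" or "top" or "wrist"; returns a dict with "color" (384x512x3 uint8, red, green, blue), "camera_matrix" (3x3 intrinsics, pixels), "pose" (4x4, takes a point from camera to world coordinates). Camera axes: x right, y down, z forward; pixel columns grow to the right and rows downward; lengths in m; the calibration is good to about 2 mm. A picture is of the moment at which its call begins. There is no depth.
- arm.hand_in(): hands the job in, once; it reports no verdict.
The state is a dict: "time_s": time; "qpos": joint angles; "dq": joint speeds; "joint_torque": joint torques, N m; "ee_pos": TCP position; "tool_rot": TCP orientation; "contact_force": force on the tool from outside, world axes, zero at the start; "torque": the same for the moment, N m; "grip_width": finger opening in m.
Only numpy, scipy, OpenCV 4.12 (cv2) and the standard library are available. Lean on these libraries where they do the work, as an engineer would, in place of code of your own. Each camera call takes 0.05 s, during which the arm holds its last target.

## Working session

There is one attempt and no reset: what is moved stays moved. The work goes in short steps, Python scripts to look and compute and a shell command to move; the robot and the scene stay as the last step left them, time stands still between calls to the robot, and variables do not carry over. Pictures are saved under pics/ and viewed, and the job is handed in when it is done.

```bash
mkdir -p pics; python3 - <<'E'
from cell import arm, viewer
import cv2,numpy as np
o=arm.get_obs();print(o['time_s'],o['ee_pos'],np.round(o['tool_rot'],3).tolist(),o['grip_width'])
for n in ['scene','top','wrist']:
    f=viewer.grab_frame(n);cv2.imwrite(f'pics/{n}0.png',f['color'][:,:,::-1]);print(n,f['camera_matrix'].round(1).tolist(),f['pose'].round(4).tolist())
E
```

```text
0.0 [0.26595957 0.5924818  0.22765069] [[-0.001, 0.409, 0.912], [-0.002, 0.912, -0.409], [-1.0, -0.002, 0.0]] 0.09185868725930631
scene [[444.8, 0.0, 257.5], [0.0, 444.8, 195.4], [0.0, 0.0, 1.0]] [[0.4249, 0.7194, -0.5495, 1.1411], [0.9052, -0.338, 0.2575, -0.3356], [-0.0005, -0.6068, -0.7948, 0.9129], [0.0, 0.0, 0.0, 1.0]]
top [[374.6, 0.0, 255.0], [0.0, 374.6, 189.9], [0.0, 0.0, 1.0]] [[-0.0246, -0.9962, 0.0837, 0.4883], [-0.9995, 0.0227, -0.0234, -0.0673], [0.0214, -0.0843, -0.9962, 0.9687], [0.0, 0.0, 0.0, 1.0]]
wrist [[285.8, 0.0, 258.5], [0.0, 285.8, 190.8], [0.0, 0.0, 1.0]] [[0.4096, 0.8734, 0.2633, 0.1918], [0.9123, -0.3917, -0.1198, 0.6253], [-0.0015, 0.2893, -0.9572, 0.3837], [0.0, 0.0, 0.0, 1.0]]
```

View pics/scene0.png

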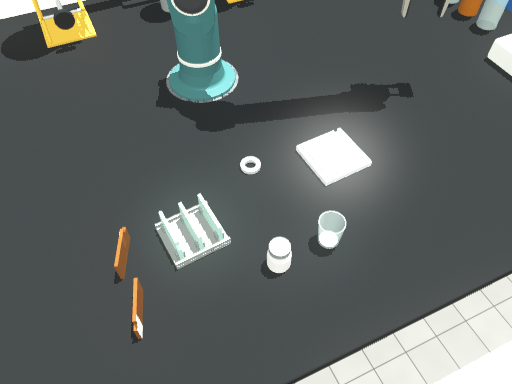

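View pics/top0.png

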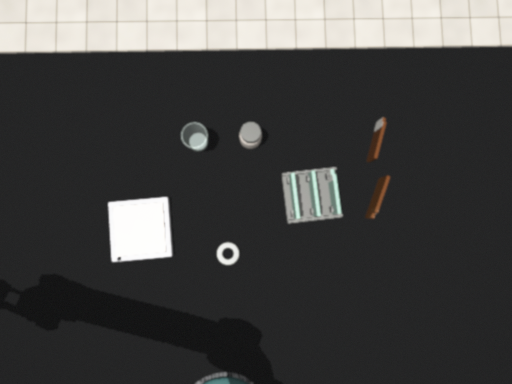

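View pics/wrist0.png

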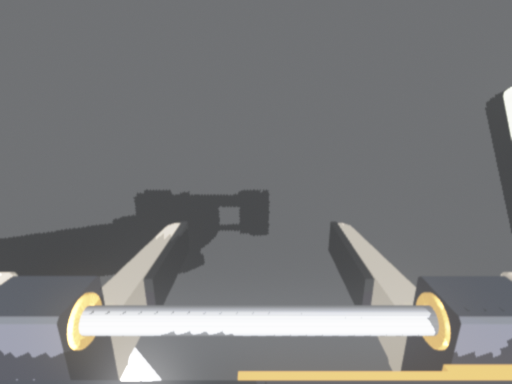

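```bash
python3 - <<'E'
import cv2,numpy as np
a=cv2.imread('pics/scene0.png')[185:275,145:240];b=cv2.imread('pics/top0.png')[160:230,270:350]
a=cv2.resize(a,None,fx=6,fy=6,interpolation=cv2.INTER_CUBIC);b=cv2.resize(b,None,fx=7,fy=7,interpolation=cv2.INTER_CUBIC)
cv2.imwrite('pics/sc1.png',a);cv2.imwrite('pics/tc1.png',b)
E
```

```text
(no output)
```

View pics/sc1.png

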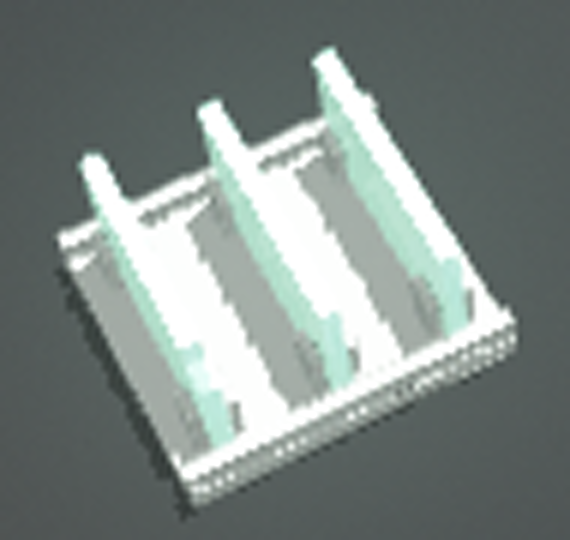

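View pics/tc1.png

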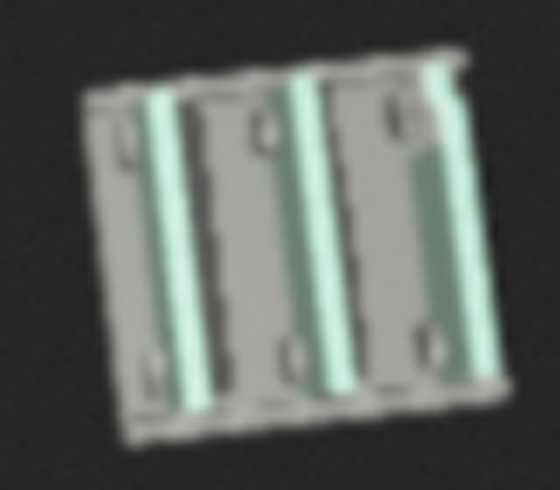

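```bash
cat > h.py <<'E'
import numpy as np
def ray(f,uv,z):
    K=f['camera_matrix'];T=f['pose'];d=T[:3,:3]@np.linalg.solve(K,[uv[0],uv[1],1.]);c=T[:3,3]
    return c+d*(z-c[2])/d[2]
def proj(f,p):
    T=f['pose'];q=f['camera_matrix']@(T[:3,:3].T@(np.array(p)-T[:3,3]));return q[:2]/q[2]
E
python3 - <<'E'
from cell import viewer
import cv2,numpy as np
from h import *
f=viewer.grab_frame('top');im=f['color']
hsv=cv2.cvtColor(im,cv2.COLOR_RGB2HSV)
sub=hsv[165:225,280:345]
m=np.zeros(im.shape[:2],np.uint8)
m[165:225,280:345]=((sub[...,2]>170)&(sub[...,1]>25)).astype(np.uint8)*255
n,l,st,ce=cv2.connectedComponentsWithStats(m)
for i in range(1,n):
    if st[i,4]<30: continue
    ys,xs=np.where(l==i);pts=np.c_[xs,ys].astype(np.float32)
    vx,vy,x0,y0=cv2.fitLine(pts,cv2.DIST_HUBER,0,.01,.01).ravel()
    t=(pts-[x0,y0])@[vx,vy]
    e=[ray(f,(x0+vx*k,y0+vy*k),.072) for k in(t.min()-.5,t.max()+.5)]
    print(st[i],np.round(e,4).tolist(),np.linalg.norm(e[1]-e[0]))
    # use 0.068 check
# pad: white
g=cv2.cvtColor(im,cv2.COLOR_RGB2GRAY)
m=((g>150)).astype(np.uint8);m[:150]=0;m[:,:95]=0
n,l,st,ce=cv2.connectedComponentsWithStats(m)
for i in range(1,n):
    if st[i,4]>100: 
        ys,xs=np.where(l==i);r=cv2.minAreaRect(np.c_[xs,ys].astype(np.float32));b=cv2.boxPoints(r)
        z=.022;P=np.array([ray(f,q,z) for q in b]);print(st[i],ray(f,ce[i],z).round(4),P.round(3)[:,:2].tolist(),np.linalg.norm(np.diff(P,axis=0),axis=1).round(3))
for n_,uv,z in[('beaker',(195,137),.05),('jar',(251,134),.06),('flange',(228,254),.012)]:print(n_,ray(f,uv,z).round(3))
for q in[(282,172.5),(337,167.5),(288,223.5),(343,216)]:print(ray(f,q,.015).round(3))
E
```

```text
[331 169  10  45 174] [[0.6116, -0.2778, 0.072], [0.5018, -0.2888, 0.072]] 0.11033704075086746
[311 170  10  47 190] [[0.6101, -0.2286, 0.072], [0.4963, -0.2388, 0.072]] 0.11429964377125959
[291 173   9  46 197] [[0.6041, -0.1789, 0.072], [0.4922, -0.189, 0.072]] 0.11230235657447588
[ 283  168   59   54 1664] [ 0.5515 -0.2324  0.022 ] [[0.609, -0.16], [0.622, -0.297], [0.497, -0.306], [0.484, -0.171]] [0.138 0.126 0.136]
[ 108  197   64   65 3643] [0.4764 0.2015 0.022 ] [[0.549, 0.283], [0.556, 0.131], [0.405, 0.121], [0.398, 0.271]] [0.152 0.152 0.15 ]
[217 243  22  22 292] [ 0.4104 -0.0167  0.022 ] [[0.437, 0.009], [0.435, -0.044], [0.383, -0.043], [0.385, 0.01]] [0.052 0.052 0.052]
beaker [0.701 0.057 0.05 ]
jar [ 0.703 -0.082  0.06 ]
flange [ 0.408 -0.018  0.012]
[ 0.612 -0.16   0.015]
[ 0.622 -0.303  0.015]
[ 0.481 -0.171  0.015]
[ 0.496 -0.313  0.015]
```

```bash
python3 -m pendant '{"linear":[[24,-32,4],[24,-32,4],[22,-34,4],[20,-35,4],[20,-35,4]],"twist":[[0,0,0.02],[0,0,0.02],[0,0,0.02],[0,0,0.02],[0,0,0.02]],"hand":[166,166,166,166,166]}'; python3 -c "
from cell import arm;print(arm.get_obs()['qpos'])"
```

```text
time_s: 0.62
ee_pos: [0.3686, 0.4267, 0.245]
tool_rot: [[-0.007, 0.293, 0.956], [-0.001, 0.956, -0.293], [-1.0, -0.003, -0.006]]
contact_force: [0.7, 0.5, -0.0]
grip_width: 0.0605
[-0.92418417  0.30830845  0.0112452   1.79833076 -0.00950579  1.03996102
  0.36453593]
```

```bash
python3 -m pendant '{"linear":[[12,-39,2],[12,-39,2],[12,-39,2],[12,-39,2],[12,-39,2]],"twist":[[0,0,0.02],[0,0,0.02],[0,0,0.02],[0,0,0.02],[0,0,0.02]],"hand":[166,166,166,166,166]}';python3 -m pendant '{"linear":[[4,-40,2],[4,-40,2],[4,-40,2],[4,-40,2],[4,-40,2]],"twist":[[0,0,0.02],[0,0,0.02],[0,0,0.02],[0,0,0.02],[0,0,0.02]],"hand":[166,166,166,166,166]}';python3 -m pendant '{"linear":[[2,-25,0],[2,-25,0],[2,-25,0],[2,-25,0],[0,0,0]],"twist":[[0,0,0.03],[0,0,0.03],[0,0,0.03],[0,0,0.03],[0,0,0]],"hand":[166,166,166,166,166]}'; python3 - <<'E'
from cell import arm,viewer
import cv2
f=viewer.grab_frame('wrist');cv2.imwrite('pics/w1.png',f['color'][:,:,::-1])
print(arm.get_obs()['qpos'])
E
```

```text
time_s: 1.03
ee_pos: [0.4301, 0.2275, 0.2554]
tool_rot: [[-0.005, 0.193, 0.981], [-0.0, 0.981, -0.193], [-1.0, -0.001, -0.005]]
contact_force: [0.4, 0.7, 0.0]
grip_width: 0.0322
time_s: 1.45
ee_pos: [0.4501, 0.0205, 0.2663]
tool_rot: [[-0.003, 0.089, 0.996], [0.001, 0.996, -0.089], [-1.0, 0.0, -0.003]]
contact_force: [0.7, 0.3, 0.1]
grip_width: 0.0318
time_s: 1.87
ee_pos: [0.457, -0.0942, 0.2679]
tool_rot: [[0.001, -0.023, 1.0], [-0.001, 1.0, 0.023], [-1.0, -0.001, 0.001]]
contact_force: [-0.3, -0.4, -0.3]
grip_width: 0.032
[-0.22379302  0.09985269  0.37861535  2.01254665 -0.04296879  1.03597371
  1.76954185]
```

View pics/w1.png

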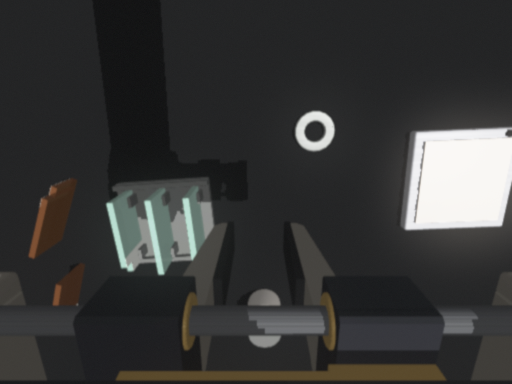

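```bash
python3 -c "
import cv2
a=cv2.imread('pics/w1.png')[170:285,95:225];cv2.imwrite('pics/w1c.png',cv2.resize(a,None,fx=5,fy=5,interpolation=cv2.INTER_CUBIC))"
```

```text
(no output)
```

View pics/w1c.png

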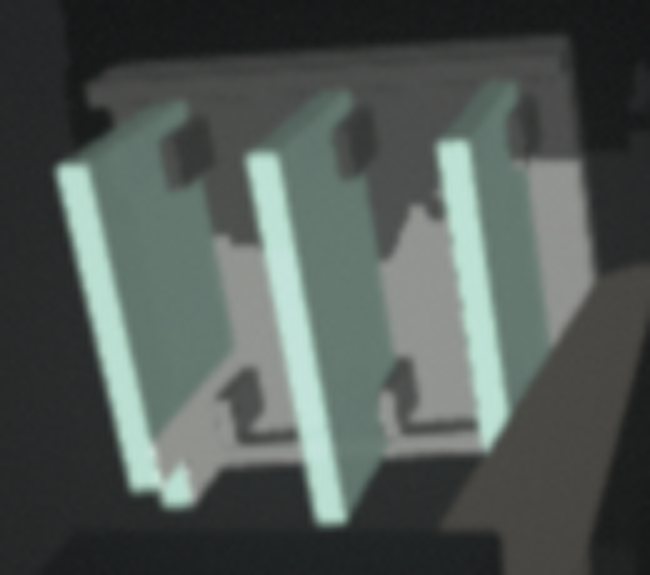

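```bash
python3 - <<'E'
from cell import viewer
from h import *
f=viewer.grab_frame('wrist')
for q in[(109.4,203),(123.8,268),(147.6,201),(161,274.5)]:
    print(ray(f,q,.072).round(4))
f=viewer.grab_frame('scene')
# scene crop/6+(145,185): left plate top ends
for q in[(160.5,211.5),(179.5,246)]: print('scene',ray(f,q,.072).round(4))
E
```

```text
[ 0.5031 -0.2861  0.072 ]
[ 0.5993 -0.2782  0.072 ]
[ 0.4992 -0.2361  0.072 ]
[ 0.6085 -0.2269  0.072 ]
scene [ 0.5068 -0.2864  0.072 ]
scene [ 0.6133 -0.2769  0.072 ]
```

```bash
python3 -m pendant '{"linear":[[18,-35,-8],[18,-35,-8],[18,-35,-8],[18,-35,-8],[18,-35,-8]],"twist":[[0,0,0.014],[0,0,0.014],[0,0,0.014],[0,0,0.014],[0,0,0.014]],"hand":[166,166,166,166,166]}';python3 -m pendant '{"linear":[[7,-8,-15],[0,0,-20],[0,0,-20],[0,0,0]],"twist":[[0,0,0],[0,0,0],[0,0,0],[0,0,0]],"hand":[166,166,166,166]}'; python3 - <<'E'
from cell import arm,viewer
import cv2
f=viewer.grab_frame('wrist');cv2.imwrite('pics/w2.png',f['color'][:,:,::-1])
print(arm.get_obs()['qpos'])
E
```

```text
time_s: 2.43
ee_pos: [0.5522, -0.251, 0.2273]
tool_rot: [[0.004, -0.13, 0.991], [0.012, 0.991, 0.13], [-1.0, 0.011, 0.005]]
contact_force: [0.7, 0.8, 0.5]
grip_width: 0.0323
time_s: 2.77
ee_pos: [0.5635, -0.2618, 0.1668]
tool_rot: [[0.002, -0.13, 0.992], [0.01, 0.991, 0.13], [-1.0, 0.009, 0.004]]
contact_force: [-0.0, 0.8, -0.3]
grip_width: 0.032
[ 0.07604242  0.50312873  0.41666908  1.74899138 -0.25637495  0.94220864
  2.30034383]
```

View pics/w2.png

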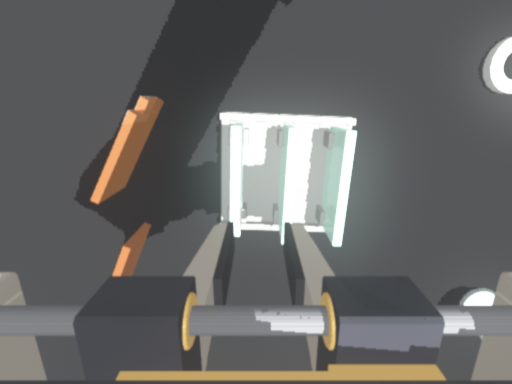

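```bash
python3 -m pendant '{"linear":[[-4,-10,0],[-4,-10,0],[0,0,-20],[0,0,0]],"twist":[[-0.005,0,-0.019],[-0.005,0,-0.019],[0,0,0],[0,0,0]],"hand":[166,166,166,166]}'; python3 - <<'E'
from cell import arm,viewer
import cv2
f=viewer.grab_frame('wrist');cv2.imwrite('pics/w3.png',f['color'][:,:,::-1])
from h import *
o=arm.get_obs();R=np.array(o['tool_rot']);p=np.array(o['ee_pos'])
print(proj(f,p+R[:,0]*.014), [proj(f,(.5575-.055*.9957,-.2825-.055*.0924,.072)),proj(f,(.5575+.041*.9957,-.2825+.041*.0924,.072))])
E
```

```text
time_s: 3.15
ee_pos: [0.5587, -0.2816, 0.1531]
tool_rot: [[0.011, -0.093, 0.996], [-0.003, 0.996, 0.093], [-1.0, -0.004, 0.011]]
contact_force: [-0.6, 1.3, -0.7]
grip_width: 0.032
[257.82053636 238.47991696] [array([259.24995574, 135.6669796 ]), array([259.15123242, 241.54820191])]
```

View pics/w3.png

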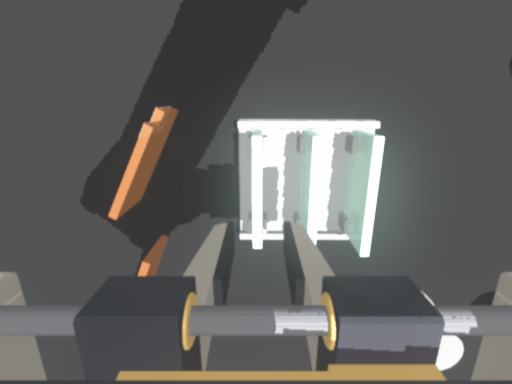

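```bash
python3 -m pendant '{"linear":[[-2,0,-25],[-1,0,-25],[0,0,-25],[0,0,-10],[0,0,0]],"twist":[[0,0.005,0],[0,0.005,0],[0,0,0],[0,0,0],[0,0,0]],"hand":[166,166,166,166,166]}'
```

```text
time_s: 3.62
ee_pos: [0.5624, -0.287, 0.0795]
tool_rot: [[0.021, -0.09, 0.996], [-0.012, 0.996, 0.09], [-1.0, -0.014, 0.02]]
contact_force: [-0.2, 0.2, 0.5]
grip_width: 0.0317
```

```bash
python3 -m pendant '{"linear":[[-5,4,0],[-2,1,-10],[0,0,0]],"twist":[[0.012,0.02,0],[0,0,0],[0,0,0]],"hand":[166,166,166]}'
```

```text
time_s: 3.87
ee_pos: [0.5574, -0.2834, 0.0734]
tool_rot: [[0.006, -0.089, 0.996], [-0.002, 0.996, 0.089], [-1.0, -0.002, 0.006]]
contact_force: [0.1, 0.4, -0.1]
grip_width: 0.0316
```

```bash
python3 -m pendant '{"linear":[[-1,1,-10],[-1,1,-10],[-1,1,-8],[0,0,0]],"twist":[[0.003,0.005,0],[0.003,0.005,0],[0.003,0.005,0],[0,0,0]],"hand":[166,166,166,166]}'
```

```text
time_s: 4.2
ee_pos: [0.5562, -0.281, 0.0458]
tool_rot: [[-0.005, -0.089, 0.996], [0.006, 0.996, 0.089], [-1.0, 0.006, -0.004]]
contact_force: [-0.2, -0.5, 0.5]
grip_width: 0.032
```

```bash
python3 -m pendant '{"linear":[[0,0,0],[0,0,0],[0,0,0],[0,0,0],[0,0,0]],"twist":[[0,0,0],[0,0,0],[0,0,0],[0,0,0],[0,0,0]],"hand":[255,255,255,255,255]}'
```

```text
time_s: 4.62
ee_pos: [0.5557, -0.2835, 0.0449]
tool_rot: [[-0.005, -0.088, 0.996], [0.002, 0.996, 0.088], [-1.0, 0.003, -0.005]]
contact_force: [1.0, 0.2, -1.2]
grip_width: 0.0079
```

```bash
python3 -m pendant '{"linear":[[0,0,10],[0,0,15],[0,0,15],[0,0,15],[0,0,15]],"twist":[[0,0,0],[0,0,0],[0,0,0],[0,0,0],[0,0,0]],"hand":[255,255,255,255,255]}'; python3 -m pendant '{"linear":[[0,0,25],[0,0,25],[0,0,25],[0,0,20],[0,0,0]],"twist":[[0,0,0],[0,0,0],[0,0,0],[0,0,0],[0,0,0]],"hand":[255,255,255,255,255]}';python3 - <<'E'
from cell import arm,viewer
import cv2
for n in('wrist','top'):
    f=viewer.grab_frame(n);cv2.imwrite(f'pics/{n}4.png',f['color'][:,:,::-1])
print(arm.get_obs()['qpos'])
E
```

```text
time_s: 5.03
ee_pos: [0.5528, -0.2821, 0.1164]
tool_rot: [[-0.012, -0.088, 0.996], [0.005, 0.996, 0.088], [-1.0, 0.006, -0.012]]
contact_force: [0.2, -0.1, -1.7]
grip_width: 0.008
time_s: 5.45
ee_pos: [0.5529, -0.2807, 0.2227]
tool_rot: [[-0.007, -0.088, 0.996], [0.007, 0.996, 0.088], [-1.0, 0.007, -0.006]]
contact_force: [0.8, -0.2, -0.5]
grip_width: 0.0077
[ 0.07568737  0.45038984  0.45712749  1.70747816 -0.22553007  1.05041918
  2.26825943]
```

View pics/wrist4.png

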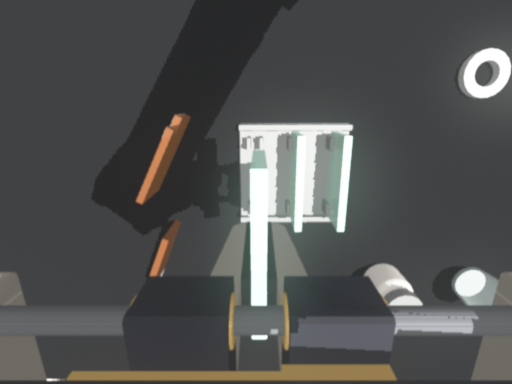

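View pics/top4.png

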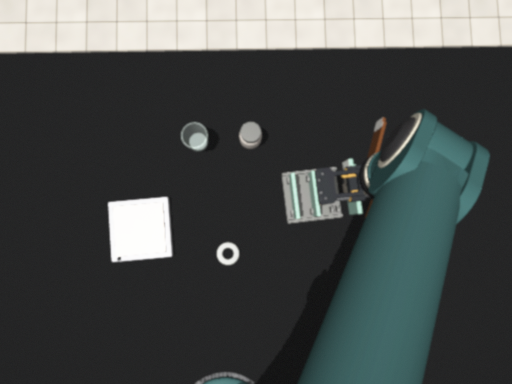

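```bash
python3 -m pendant '{"linear":[[-4,20,2],[-8,30,2],[-8,35,2],[-8,36,2],[-8,36,2]],"twist":[[0,0,-0.04],[0,0,-0.045],[0,0,-0.045],[0,0,-0.045],[0,0,-0.045]],"hand":[255,255,255,255,255]}'; python3 -m pendant '{"linear":[[-8,36,0],[-8,36,0],[-8,36,0],[-8,36,0],[-8,36,0]],"twist":[[0,0,-0.045],[0,0,-0.045],[0,0,-0.045],[0,0,-0.045],[0,0,-0.045]],"hand":[255,255,255,255,255]}';python3 - <<'E'
from cell import arm
print(arm.get_obs()['qpos'])
E
```

```text
time_s: 5.97
ee_pos: [0.5081, -0.1254, 0.2217]
tool_rot: [[-0.022, 0.155, 0.988], [0.009, 0.988, -0.155], [-1.0, 0.005, -0.023]]
contact_force: [0.7, 0.7, -1.1]
grip_width: 0.0077
time_s: 6.38
ee_pos: [0.4585, 0.0633, 0.2149]
tool_rot: [[-0.033, 0.383, 0.923], [0.014, 0.924, -0.383], [-0.999, 0.0, -0.036]]
contact_force: [1.3, 0.2, -1.3]
grip_width: 0.008
[-0.55791448  0.18250662  0.40736807  2.05960736 -0.11183669  0.94792795
  1.08870288]
```

```bash
python3 -m pendant '{"linear":[[-4,36,4],[-4,36,4],[-4,36,4],[-4,30,4],[-2,15,4]],"twist":[[0,0,-0.04],[0,0,-0.04],[0,0,-0.04],[0,0,-0.03],[0,0,0]],"hand":[255,255,255,255,255]}'; python3 -m pendant '{"linear":[[0,0,0],[0,0,0],[0,0,0],[0,0,0]],"twist":[[0.1,-0.06,0],[0.1,-0.06,0],[0.1,-0.06,0],[0,0,0]],"hand":[255,255,255,255]}';python3 - <<'E'
from cell import arm
print(arm.get_obs()['qpos'])
E
```

```text
time_s: 6.8
ee_pos: [0.4289, 0.2268, 0.2279]
tool_rot: [[-0.047, 0.519, 0.854], [0.015, 0.855, -0.519], [-0.999, -0.012, -0.048]]
contact_force: [0.5, 0.6, -0.8]
grip_width: 0.0077
time_s: 7.13
ee_pos: [0.423, 0.2346, 0.2216]
tool_rot: [[0.126, 0.477, 0.87], [0.314, 0.813, -0.491], [-0.941, 0.335, -0.047]]
contact_force: [-0.8, -0.8, -1.7]
grip_width: 0.0079
[-0.69069324  0.07570626  0.2830794   2.20343279 -0.43312875  0.66047499
  0.95519152]
```

```bash
python3 -m pendant '{"linear":[[2,-4,0],[2,-4,0],[2,-4,0],[0,0,0]],"twist":[[0.09,-0.04,0.05],[0.09,-0.04,0.05],[0.09,-0.04,0.05],[0,0,0]],"hand":[255,255,255,255]}';python3 - <<'E'
from cell import arm
print(arm.get_obs()['qpos'])
E
```

```text
time_s: 7.47
ee_pos: [0.4224, 0.2287, 0.2181]
tool_rot: [[0.134, 0.369, 0.92], [0.482, 0.787, -0.386], [-0.866, 0.495, -0.073]]
contact_force: [0.1, -0.9, -1.2]
grip_width: 0.0082
[-0.56143046  0.0873728   0.29333085  2.26951562 -0.81547433  0.66806539
  1.50654732]
```

```bash
python3 -m pendant '{"linear":[[5,-6,-3],[5,-6,-3],[5,-6,-3],[3,-4,-3],[0,0,0]],"twist":[[0.09,-0.037,0.01],[0.09,-0.037,0.01],[0.09,-0.037,0.01],[0.09,-0.037,0.01],[0,0,0]],"hand":[255,255,255,255,255]}';python3 - <<'E'
from cell import arm
import numpy as np
o=arm.get_obs();print(o['qpos'],o['time_s'])
R=np.array(o['tool_rot']);print(np.array(o['ee_pos'])+R@[.009,.004,.0425])
E
```

```text
time_s: 7.88
ee_pos: [0.4315, 0.2139, 0.203]
tool_rot: [[0.168, 0.312, 0.935], [0.661, 0.668, -0.342], [-0.731, 0.676, -0.094]]
contact_force: [-0.0, 0.5, -0.6]
grip_width: 0.0077
[-0.24776045  0.18993813  0.16063441  2.32995674 -1.2354494   0.78164913
  2.08583825] 7.8833
[0.47404285 0.20800062 0.19510609]
```

```bash
python3 -m pendant '{"linear":[[1,0,-12],[0,0,-12],[0,0,-12],[0,0,-12],[0,0,0]],"twist":[[0.02,-0.01,-0.05],[0.02,-0.01,-0.05],[0.02,-0.01,-0.05],[0.02,-0.01,-0.05],[0,0,0]],"hand":[255,255,255,255,255]}';python3 - <<'E'
from cell import arm
import numpy as np
o=arm.get_obs();print(o['qpos'],o['time_s'])
R=np.array(o['tool_rot']);print(np.array(o['ee_pos'])+R@[.009,.004,.0425])
E
```

```text
time_s: 8.3
ee_pos: [0.429, 0.2152, 0.1697]
tool_rot: [[0.205, 0.363, 0.909], [0.656, 0.639, -0.402], [-0.727, 0.678, -0.107]]
contact_force: [-0.9, -0.4, -1.0]
grip_width: 0.0079
[ 0.34791229  0.30119946 -0.50904142  2.34545388 -1.27460809  0.56052122
  2.12274768] 8.3
[0.47089043 0.20650846 0.16135249]
```

```bash
python3 -m pendant '{"linear":[[0,0,-8],[0,0,-8],[0,0,-8],[0,0,0]],"twist":[[0.03,-0.015,-0.09],[0.03,-0.015,-0.09],[0.03,-0.015,-0.09],[0,0,0]],"hand":[255,255,255,255]}';python3 - <<'E'
from cell import arm
import numpy as np
o=arm.get_obs();print(o['qpos'],o['time_s'])
R=np.array(o['tool_rot']);print(np.array(o['ee_pos'])+R@[.009,.004,.0425])
E
```

```text
time_s: 8.63
ee_pos: [0.4262, 0.2127, 0.1384]
tool_rot: [[0.263, 0.453, 0.852], [0.642, 0.576, -0.505], [-0.72, 0.68, -0.14]]
contact_force: [-0.4, -0.0, -1.5]
grip_width: 0.008
[ 0.7812079   0.56407722 -1.03930872  2.38418588 -1.28648072  0.1957846
  2.13975415] 8.6333
[0.46658668 0.19931066 0.12870745]
```

```bash
python3 -m pendant '{"linear":[[10,2,0],[10,2,0],[0,0,0]],"twist":[[0,0,0],[0,0,0],[0,0,0]],"hand":[255,255,255]}';python3 - <<'E'
from cell import arm
import numpy as np
o=arm.get_obs();print(o['qpos'],o['time_s'])
R=np.array(o['tool_rot']);print(np.array(o['ee_pos'])+R@[.009,.004,.0425])
E
```

```text
time_s: 8.88
ee_pos: [0.447, 0.2175, 0.1347]
tool_rot: [[0.252, 0.461, 0.851], [0.644, 0.577, -0.503], [-0.723, 0.674, -0.151]]
contact_force: [-0.0, 0.5, -0.7]
grip_width: 0.0076
[ 0.69097392  0.55670453 -0.94670641  2.33573449 -1.24392735  0.2372522
  2.07960803] 8.8833
[0.48724491 0.20416177 0.12449738]
```

```bash
python3 -m pendant '{"linear":[[3,0,2],[0,0,2],[0,0,0]],"twist":[[0.03,-0.018,0],[0.03,-0.018,0],[0,0,0]],"hand":[255,255,255]}';python3 - <<'E'
from cell import arm
import numpy as np
o=arm.get_obs();print(o['qpos'],o['time_s'])
R=np.array(o['tool_rot']);print(np.array(o['ee_pos'])+R@[.009,.004,.0425])
E
```

```text
time_s: 9.13
ee_pos: [0.4492, 0.2212, 0.1345]
tool_rot: [[0.266, 0.429, 0.864], [0.68, 0.551, -0.483], [-0.683, 0.716, -0.145]]
contact_force: [-0.6, -0.3, -1.1]
grip_width: 0.008
[ 0.79862438  0.67837702 -1.06804362  2.34065664 -1.2655349   0.15873491
  2.19183388] 9.1333
[0.48997571 0.2090111  0.1250042 ]
```

```bash
python3 - <<'E'
from cell import arm,viewer
import cv2,numpy as np
from h import *
for n in('scene','top','wrist'):
    f=viewer.grab_frame(n);im=f['color'][:,:,::-1]
    cv2.imwrite(f'pics/{n}5.png',im)
    o=arm.get_obs();R=np.array(o['tool_rot']);L=np.array(o['ee_pos'])+R@[.009,.004,.0425]
    print(n,proj(f,L).round(1),L.round(4),o['qpos'][4:6],np.abs(o['dq']).max(),R[2,1].round(3))
    if n!='wrist':
        u,v=proj(f,L).astype(int);c=im[max(v-50,0):v+50,max(u-65,0):u+65];cv2.imwrite(f'pics/{n}5c.png',cv2.resize(c,None,fx=5,fy=5,interpolation=cv2.INTER_CUBIC))
E
```

```text
scene [343.5 126.2] [0.4902 0.2095 0.1257] [-1.26473847  0.16024127] 0.03665872912226161 0.716
top [122.5 223.7] [0.4905 0.2094 0.1262] [-1.26510128  0.16015848] 0.021298791338548666 0.716
wrist [265.4 294.8] [0.4907 0.2093 0.1266] [-1.26547265  0.15965915] 0.0244844995798982 0.716
```

View pics/scene5.png

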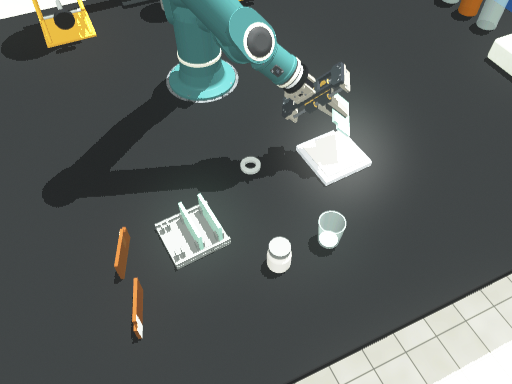

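View pics/scene5c.png

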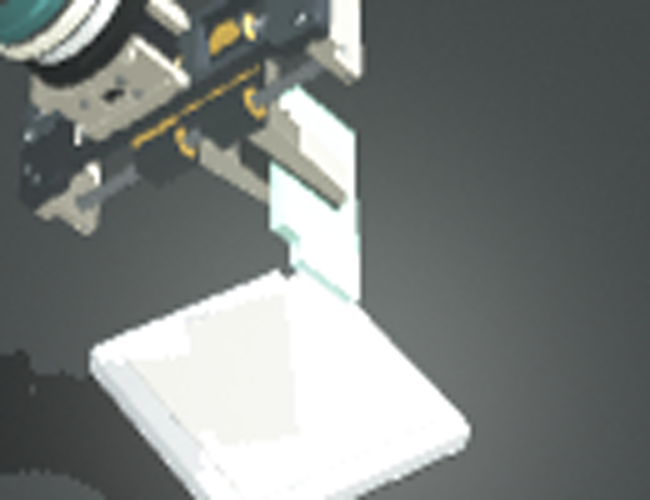

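View pics/top5.png

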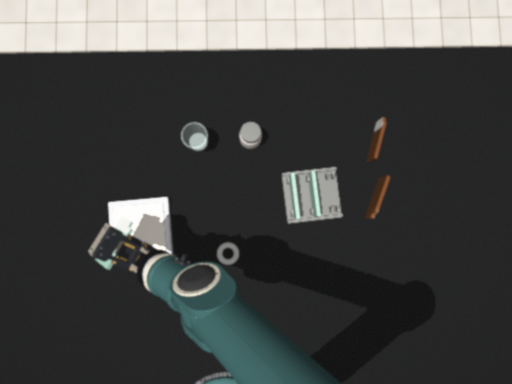

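View pics/wrist5.png

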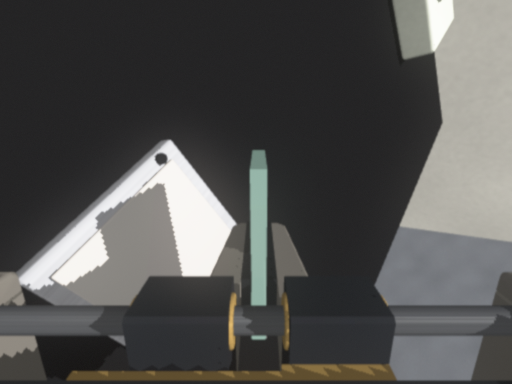

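```bash
python3 - <<'E'
from cell import arm,viewer
import numpy as np
for i in range(6):
    viewer.grab_frame('wrist');o=arm.get_obs();R=np.array(o['tool_rot']);L=np.array(o['ee_pos'])+R@[.009,.004,.0425]
    print(o['time_s'],L.round(4),R[2,1].round(3),o['grip_width'],np.abs(o['dq']).max().round(3),o['qpos'][5])
arm.hand_in()
E
```

```text
9.3333 [0.4908 0.2091 0.1269] 0.716 0.007651927213153631 0.024 0.1590526228181742
9.3833 [0.4909 0.2089 0.1271] 0.717 0.00781950889546289 0.027 0.15852592200801544
9.4333 [0.491  0.2087 0.1273] 0.717 0.007821197986149752 0.023 0.15815335517266957
9.4833 [0.4911 0.2086 0.1274] 0.717 0.007605658341934941 0.022 0.15782215649611095
9.5333 [0.4911 0.2084 0.1274] 0.717 0.007761641840003106 0.018 0.1575778922215288
9.5833 [0.4911 0.2083 0.1274] 0.718 0.007700562607070083 0.012 0.15738119454719016
the job is handed in; nothing more can be done
```

I lifted the notched plate out of the rack and handed in at 9.6 s, while holding it label side up over the light pad. No verdict was reported. The notched plate was the outermost one on the robot's right, confirmed in a wrist close-up by its notch and pale face. I gripped it near its middle on clear glass, at plate x of about −2 mm.

**Last checks, from the measured tool pose and the grip offset:**

| Check | Measured | Limit |
|---|---|---|
| Frosted middle, sideways from the pad's middle | about 16 mm | 40 mm |
| Frosted middle, height above the pad | about 105 mm | 30 to 180 mm |
| Label face, angle from straight up | about 44° | 55° |
| Grip opening (plate is 8 mm thick) | 7.7 mm | – |

- **Steadiness:** the plate was almost still, with the last drift under 5 mm/s and falling.
- **Other objects:** in the last scene and top pictures the two other plates still stand in the rack. The beaker, jar and ring look unmoved; I judged this by eye and did not measure it.

**Two weak points:** the final pose is close to the limits of joint 5 (−1.27, limit −1.29) and joint 6 (0.157, limit 0.15). Joint 6 was still settling slowly towards its limit when I handed in. Nearness to those limits is also why the plate is tipped only just past halfway.

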